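# Show which pendant to remake and its glass

### The job

Show the apprentice which pendant must be made again and from which glass: point at the pendant lying on the red felt pad by holding your fingertips about 3 cm above it for two seconds, then point in the same way at the middle of the top of the glass pack of that pendant's colour in the five-slot plywood rack for two seconds, and finish while still pointing there. Come down to each one from well above so that there is no doubt which is meant, point at no other pendant or pack, and touch nothing.

Things in the scene. Friction and masses are not known exactly. Their poses are not given: they have to be found in the camera images.
- pad_red: The red felt pad, 77 mm square, 3 mm thick, lying in one of the four compartments of the pendant tray; the pendant on it is the one to be made again. Origin at the centre of its underside, z up.
- tray: Fixed wooden pendant tray, 180 mm square, walls 24 mm high, two by two compartments with centres 87 mm apart; a felt pad in each, one red and three grey. Origin at the centre of its underside, z up. Tray and rack stand apart, one left and one right of the middle, and may change sides. A cutting mat with a cutter, and pliers, lie flat (under 20 mm) close to the robot: keep off.
- rack: Fixed plywood rack, 120 mm (x) by 288 mm (y), 70 mm high, five slots side by side along y. Origin at the centre of its underside, z up. Also to keep off: jars, a bottle and stock boxes up to 125 mm high from 0.73 m ahead of the robot; a kiln 350 mm high at the right edge (0.58 m and more to the right); a grinder 240 mm high at the left edge (0.63 m and more to the left).
- pendant_amber_mid (a point): Middle of the amber fused-glass pendant: a flat round dome 40 mm across and 8 mm high (plus a steel loop 11 mm long at its +x edge), lying loose on a felt pad in the tray, its top 4 mm above this point and 17 mm above the work surface (the tray's walls stand 7 mm higher). z up; turned any way.
- pendant_blue_mid (a point): Middle of the blue fused-glass pendant: a flat round dome 40 mm across and 8 mm high (plus a steel loop 11 mm long at its +x edge), lying loose on a felt pad in the tray, its top 4 mm above this point and 17 mm above the work surface (the tray's walls stand 7 mm higher). z up; turned any way.
- pendant_green_mid (a point): Middle of the green fused-glass pendant: a flat round dome 40 mm across and 8 mm high (plus a steel loop 11 mm long at its +x edge), lying loose on a felt pad in the tray, its top 4 mm above this point and 17 mm above the work surface (the tray's walls stand 7 mm higher). z up; turned any way.
- pendant_violet_mid (a point): Middle of the violet fused-glass pendant: a flat round dome 40 mm across and 8 mm high (plus a steel loop 11 mm long at its +x edge), lying loose on a felt pad in the tray, its top 4 mm above this point and 17 mm above the work surface (the tray's walls stand 7 mm higher). z up; turned any way.
- glass_amber_top (a point): Middle of the top edge of the amber glass pack: a pack of sheet glass 100 mm (x) by 36 mm (y) by 95 mm high standing loose on edge in the plywood rack, a white paper label over part of its top. z up; this point is 107 mm above the work surface and is the highest part of pack and rack. Five packs (amber, blue, green, violet, white) stand side by side, centres 56 mm apart, in an order that changes.
- glass_blue_top (a point): Middle of the top edge of the blue glass pack: a pack of sheet glass 100 mm (x) by 36 mm (y) by 95 mm high standing loose on edge in the plywood rack, a white paper label over part of its top. z up; this point is 107 mm above the work surface and is the highest part of pack and rack. Five packs (amber, blue, green, violet, white) stand side by side, centres 56 mm apart, in an order that changes.
- glass_green_top (a point): Middle of the top edge of the green glass pack: a pack of sheet glass 100 mm (x) by 36 mm (y) by 95 mm high standing loose on edge in the plywood rack, a white paper label over part of its top. z up; this point is 107 mm above the work surface and is the highest part of pack and rack. Five packs (amber, blue, green, violet, white) stand side by side, centres 56 mm apart, in an order that changes.
- glass_violet_top (a point): Middle of the top edge of the violet glass pack: a pack of sheet glass 100 mm (x) by 36 mm (y) by 95 mm high standing loose on edge in the plywood rack, a white paper label over part of its top. z up; this point is 107 mm above the work surface and is the highest part of pack and rack. Five packs (amber, blue, green, violet, white) stand side by side, centres 56 mm apart, in an order that changes.
- glass_white_top (a point): Middle of the top edge of the white glass pack: a pack of sheet glass 100 mm (x) by 36 mm (y) by 95 mm high standing loose on edge in the plywood rack, a white paper label over part of its top. z up; this point is 107 mm above the work surface and is the highest part of pack and rack. Five packs (amber, blue, green, violet, white) stand side by side, centres 56 mm apart, in an order that changes.
Mind the look-alikes: they are no part of the job. Of the things that look like the part that bears glass_green_top, the smaller one is meant.

How it is judged:
By the outcome, as a careful person would: the job done as asked, in the order asked, and still so for the second after the job is handed in, with the robot touching nothing.
It also fails if it takes over 42 s, if anything falls off the work surface, if the arm or the gripper's body presses on something with over 40 N, if the wrist force passes 120 N, or if a joint passes its speed limit or range.

### The arm

A 6-joint arm with a two-finger parallel gripper is mounted at the origin on the work surface. World frame = base frame: x ahead of the robot, y to its left, z up, the work surface at z = 0. Lengths are in m, angles in rad, forces in N, time in s.
With the tool pointing down it reaches from about 0.25 to 0.725 m from the base axis. Payload 4 kg.
Tool frame: the origin (TCP) lies on the front face of the gripper's body, between the roots of the fingers; the fingertips stand 73 mm ahead of it and the grasp point (between the pads) lies 54 mm ahead of it; z points along the fingers, y is the line along which they close (so a half turn about z gives the same grasp; the last joint's range is limited). The gripper opens to 85 mm and grips with 20 to 120 N. Pads are 22 mm wide; open, the fingers measure 114 mm over their backs; the gripper's body (76 mm by 85 mm) begins 54 mm behind the grasp point. The pads swing forward as they close: fully open they stand 13 mm farther back than shut.
Start: joints at [-1.142, 0.241, 0.005, 1.335, 0, 1.571], TCP at [0.208, -0.455, 0.304] pointing down, gripper open.
Joint ranges: [-2.72, 2.72], [-1.05, 1.87], [-1.09, 1.28], [-1.99, 2.15], [-1.42, 1.44], [-3.14, 3.14]. Speed limits (rad/s): [2.79, 2.79, 3.14, 3.14, 3.14, 3.14].

### API

Orientations are given as a unit quaternion [x, y, z, w].
In Python, from workcell import bot gives the robot as it stands. The module is installed in compiled form; this text tells all that it offers.
- The arm moves only by the tool step_arm, never from a script. Its argument "rows" is a list of rows, each a list of 2 entries, a list of its own where there are three numbers: the shift along the tool's x, y, z in mm, then the turn about the tool's z in degrees. A call has 1 to 12 rows; each row is the pose to reach, as a shift and turn from the pose commanded when the call began, along the tool's axes at that moment; what a row does not reach only later rows make up. A row lasts 1/8 s, in which the tool goes at most 62.5 mm and 10.7 degrees, less where a joint would pass 70% of its speed; a pose out of reach is approached as far as the arm can. A call with a gripper value outside its range is refused whole. "claw" is the gripper's target within -1 to 1 (shut at 1, half-way at 0, fully open at -1), set as the call begins (left out, the last holds). The fingers move at their own pace and stop on an object; the grip force is fixed at half the most. Time passes only in rows, so rows that repeat a pose let the fingers close. It gives the time, the measured TCP pose, the force, the opening and the grip force at its end, in the units of the state.
- bot.get_obs(): the state, without advancing time (a new reading comes with each control period).
- bot.camera(name): name is "scene" or "top"; returns (picture, depth): 400x640x3 uint8, red, green, blue; 400x640 float32, m along the optical axis (not along the pixel's ray), 0 where there is no reading.
- bot.camera_params(name): a dict with "fx", "fy", "cx", "cy" (pixels), "pose" (4x4, takes a point from camera to world coordinates). Camera axes: x right, y up, looking along -z (the intrinsics and any distortion apply to the point x, -y, -z); pixel columns grow to the right and rows downward; lengths in m; the calibration is good to about 2 mm. A picture is of the moment at which its call begins. camera_params takes no time and is no camera call.
- bot.job_done(): hands the job in; it is judged then, once.
Trained networks look in the newest picture that a camera, given by its name, has taken for a name from the list of things; names that differ only in an ending like _2 or _b are one class to them, and where a whole thing is asked for, a point or a joint stands for the part that bears it (a point fixed in the world has none). Each returns a list of dicts, best first, with "score" (0 to 1); they miss things now and then, are a little off and sometimes report something else, mostly with a low value. They report only what shows in the picture. A call takes as long as a camera call. They do not tell look-alikes from the thing itself.
- bot.trace(target, camera): "pixels" (400x640 bool, what is visible of it) and "uv" ([column, row] in pixels, amid what is visible of it).
The state is a dict: "clock": time; "joint_pos": joint angles; "joint_vel": joint speeds; "tau": joint torques, N m; "eef_pos": TCP position; "tool_rot": TCP orientation; "ft_force": force on the tool from outside, world axes, zero at the start; "ft_torque": the same for the moment, N m; "grip_width": finger opening in m; "grasp_force": force on a finger pad.
Only numpy, scipy, OpenCV 4.12 (cv2) and the standard library are available. Lean on these libraries where they do the work, as an engineer would, in place of code of your own. Each camera call takes 0.05 s, during which the arm holds its last target. There are 200 camera calls.

## Working session

There is one attempt and no reset: what is moved stays moved. The work goes in short steps, Python scripts to look and compute and a tool call to move; the robot and the scene stay as the last step left them, time stands still between calls to the robot, and variables do not carry over. Pictures are saved under pics/ and viewed, at most 10 in all, crops included, and the job is handed in when it is done.

Besides the shell and the picture viewer there is one more tool, called after ">>>" by a JSON object that holds its "fn" and its "kwargs", one argument or row to a line. step_arm: Moves the arm, as the interface text tells. Its arguments: {"type":"object","properties":{"rows":{"type":"array"},"claw":{"type":"number"}},"required":["rows"]}

```bash
mkdir -p pics; cat > h.py <<'E'
import numpy as np, cv2
from workcell import bot
def world(cam, uv, d):
    p=bot.camera_params(cam); u,v=np.asarray(uv,float).T
    c=np.stack([(u-p['cx'])/p['fx']*d,-(v-p['cy'])/p['fy']*d,-d,np.ones_like(d)])
    return (np.array(p['pose'])@c)[:3].T
def seg(name,cam,depth):
    for r in bot.trace(name,cam)[:3]:
        m=r['pixels']&(depth>0); v,u=np.nonzero(m)
        if len(u)==0: continue
        w=world(cam,np.c_[u,v],depth[v,u])
        t=w[w[:,2]>np.percentile(w[:,2],90)-0.008]
        print(name,cam,round(r['score'],2),np.round(r['uv']),len(u),'med',np.median(w,0).round(3),'topmid',((t.max(0)+t.min(0))/2).round(3),'ext',np.ptp(t,axis=0).round(3))
E
python3 - <<'E'
from h import *
for c in('top','scene'):
    im,d=bot.camera(c); cv2.imwrite(f'pics/{c}0.png',im[:,:,::-1])
    print(c,{k:v for k,v in bot.camera_params(c).items()})
    for n in ['pad_red','tray','rack']+[f'pendant_{k}_mid' for k in('amber','blue','green','violet')]+[f'glass_{k}_top' for k in('amber','blue','green','violet','white')]: seg(n,c,d)
o=bot.get_obs();print(o['clock'],o['eef_pos'],o['tool_rot'])
E
```

```text
top {'fx': 437.1211256296028, 'fy': 437.1211256296028, 'cx': 315.6379706408726, 'cy': 199.912907701926, 'pose': array([[ 0.01508042,  0.99524726, -0.09620532,  0.41915391],
       [-0.9997639 ,  0.01651399,  0.01412231,  0.06401016],
       [ 0.01564393,  0.09596963,  0.99526132,  1.16838328],
       [ 0.        ,  0.        ,  0.        ,  1.        ]])}
tray top 0.82 [415. 193.] 1250 med [ 0.561 -0.218  0.022] topmid [ 0.56  -0.218  0.024] ext [0.188 0.188 0.012]
rack top 0.91 [274. 198.] 1642 med [0.535 0.152 0.057] topmid [0.557 0.18  0.088] ext [0.136 0.294 0.046]
pendant_amber_mid top 0.67 [433. 203.] 133 med [ 0.522 -0.268  0.017] topmid [ 0.522 -0.267  0.018] ext [0.033 0.034 0.012]
pendant_blue_mid top 0.59 [400. 205.] 199 med [ 0.512 -0.181  0.016] topmid [ 0.513 -0.181  0.018] ext [0.037 0.041 0.012]
pendant_green_mid top 0.54 [397. 175.] 139 med [ 0.606 -0.171  0.017] topmid [ 0.607 -0.172  0.018] ext [0.033 0.033 0.011]
pendant_violet_mid top 0.5 [435. 175.] 151 med [ 0.608 -0.27   0.016] topmid [ 0.608 -0.272  0.019] ext [0.033 0.04  0.012]
pendant_violet_mid top 0.27 [
[... 2480 characters left out ...]
een_top scene 0.67 [469. 159.] 3104 med [0.534 0.441 0.096] topmid [0.519 0.45  0.13 ] ext [0.074 0.145 0.011]
glass_green_top scene 0.49 [220. 252.] 244 med [ 0.608 -0.173  0.016] topmid [ 0.606 -0.174  0.016] ext [0.04  0.043 0.011]
glass_violet_top scene 0.91 [367. 193.] 1016 med [0.571 0.174 0.105] topmid [0.558 0.181 0.106] ext [0.105 0.044 0.01 ]
glass_violet_top scene 0.62 [418. 188.] 1054 med [0.583 0.283 0.105] topmid [0.57  0.292 0.107] ext [0.105 0.045 0.012]
glass_white_top scene 0.61 [318. 196.] 832 med [0.563 0.066 0.106] topmid [0.548 0.068 0.107] ext [0.102 0.041 0.012]
1.3 [ 0.20789284 -0.45472137  0.30390138] [ 9.77103040e-01  2.12766655e-01  2.67997744e-06 -1.79024280e-05]
```

View pics/top0.png

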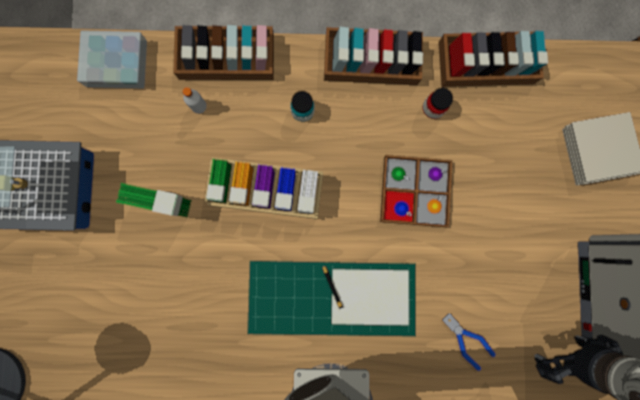

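View pics/scene0.png

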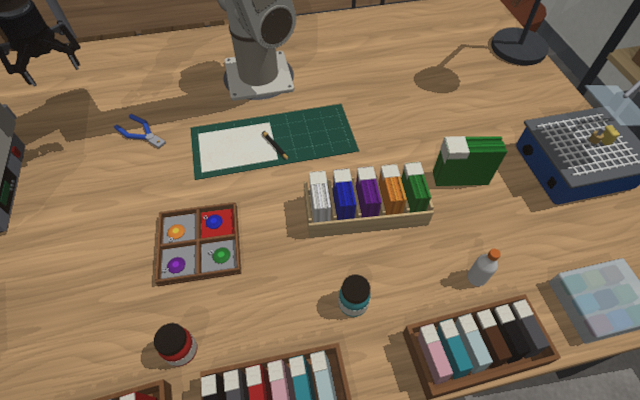

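The top picture shows the red pad at about (402,207), with the blue pendant on it. The blue pack is at (286,188), fourth from the left in the rack. The look-alike green block at (153,202) isn't involved. I'll refine the two points and work out the shifts.

```bash
cat > go.py <<'E'
from h import *
from scipy.spatial.transform import Rotation as R
def shift(target):
    o=bot.get_obs(); print(o['clock'],np.round(o['eef_pos'],4),np.round(o['tool_rot'],4),np.round(o['ft_force'],1))
    print('shift mm',(R.from_quat(o['tool_rot']).inv().apply(np.array(target)-o['eef_pos'])*1000).round(1))
E
python3 - <<'E'
from go import *
for c in('top','scene'):
    im,d=bot.camera(c); h=cv2.cvtColor(im,cv2.COLOR_RGB2HSV)
    for n in('pendant_blue_mid','glass_blue_top'):
        m=bot.trace(n,c)[0]['pixels']&(d>0)
        if n[0]=='p': m&=(h[:,:,0]>108)&(h[:,:,0]<145)&(h[:,:,1]>100)
        v,u=np.nonzero(m); w=world(c,np.c_[u,v],d[v,u]); 
        if n[0]=='g': w=w[abs(w[:,2]-.107)<.006]
        r=cv2.minAreaRect((w[:,:2]*1000).astype(np.float32)); print(c,n,len(w),w.mean(0).round(4),np.median(w,0).round(4),r)
shift([.5145,-.1805,.304])
E
```

```text
top pendant_blue_mid 143 [ 0.5131 -0.1792  0.0168] [ 0.5127 -0.1786  0.017 ] ((513.0079956054688, -180.86883544921875), (32.164276123046875, 35.10417175292969), 2.590506076812744)
top glass_blue_top 597 [0.5502 0.1252 0.1076] [0.5497 0.125  0.1079] ((551.3062133789062, 125.65032196044922), (37.31407928466797, 101.12841796875), 84.52084350585938)
scene pendant_blue_mid 177 [ 0.5181 -0.1804  0.0157] [ 0.5185 -0.1804  0.0158] ((516.9825439453125, -180.32345581054688), (35.72629928588867, 36.137550354003906), 31.027667999267578)
scene glass_blue_top 607 [0.5559 0.1244 0.1071] [0.5565 0.1242 0.1074] ((552.6177368164062, 124.61500549316406), (36.657466888427734, 101.52497863769531), 83.5015869140625)
1.6 [ 0.2079 -0.4547  0.3039] [ 0.9771  0.2128 -0.     -0.    ] [-0.9  0.4  0.2]
shift mm [ 3.929e+02 -1.219e+02 -1.000e-01]
```

>>> {"fn": "step_arm", "kwargs": {
  "rows": [
    [[15,-5,0],0],
    [[50,-15,0],0],
    [[90,-28,0],0],
    [[135,-42,0],0],
    [[180,-56,0],0],
    [[225,-70,0],0],
    [[270,-84,0],0],
    [[315,-98,0],0],
    [[350,-108,0],0],
    [[378,-117,0],0],
    [[390,-121,0],0],
    [[394,-122,0],0]
  ],
  "claw": 1
}}

```text
clock: 3.1
eef_pos: [0.5156, -0.1792, 0.3038]
tool_rot: [0.977, 0.213, -0.0, -0.0]
ft_force: [0.2, 0.2, -0.1]
grip_width: -0.0002
grasp_force: 0.0
```

```bash
python3 - <<'E'
from go import *
print(bot.get_obs()['grip_width'])
shift([.5155,-.18,.118])
im,d=bot.camera('scene'); cv2.imwrite('pics/s1.png',im[:,:,::-1])
v,u=np.nonzero(d>0); w=world('scene',np.c_[u,v],d[v,u])
k=w[(np.hypot(w[:,0]-.5155,w[:,1]+.18)<.05)&(w[:,2]>.1)&(w[:,2]<.26)]
print('tip z',np.percentile(k[:,2],[0,1,3]).round(3)); t=k[k[:,2]<k[:,2].min()+.015]; print(t.mean(0),t.min(0),t.max(0))
E
```

```text
-0.0002444814544779364
3.1 [ 0.5156 -0.1792  0.3038] [ 9.770e-01  2.133e-01 -3.000e-04 -0.000e+00] [ 0.2  0.2 -0.1]
shift mm [ -0.3   0.7 185.8]
tip z [0.23  0.234 0.236]
[ 0.5248956  -0.17671893  0.24061643] [ 0.5155885  -0.19376732  0.23005161] [ 0.52968936 -0.16366905  0.24498397]
```

View pics/s1.png

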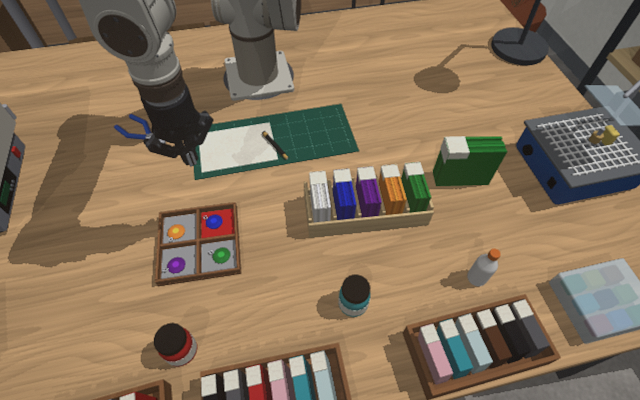

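The closed fingertips hang above the tray at about (188,158), and their measured height of 0.231 m confirms the 73 mm offset. Going down next.

>>> {"fn": "step_arm", "kwargs": {
  "rows": [
    [[0,0,8],0],
    [[0,0,26],0],
    [[0,0,50],0],
    [[0,0,76],0],
    [[0,0,102],0],
    [[0,0,126],0],
    [[0,0,147],0],
    [[0,0,164],0],
    [[0,0,176],0],
    [[0,0,183],0],
    [[0,0,185],0],
    [[0,0,185],0]
  ]
}}

```text
clock: 4.65
eef_pos: [0.5157, -0.1801, 0.1193]
tool_rot: [0.977, 0.213, 0.0, 0.0]
ft_force: [-0.3, 0.5, 1.0]
grip_width: -0.0002
grasp_force: 0.0
```

>>> {"fn": "step_arm", "kwargs": {
  "rows": [
    [[0,0,0],0],
    [[0,0,0],0],
    [[0,0,0],0],
    [[0,0,0],0],
    [[0,0,0],0],
    [[0,0,0],0],
    [[0,0,0],0],
    [[0,0,0],0],
    [[0,0,0],0],
    [[0,0,0],0],
    [[0,0,0],0],
    [[0,0,0],0]
  ]
}}

```text
clock: 6.15
eef_pos: [0.5155, -0.18, 0.1189]
tool_rot: [0.977, 0.213, 0.0, 0.0]
ft_force: [0.2, 0.2, 0.9]
grip_width: 0.0003
grasp_force: 0.0
```

```bash
python3 - <<'E'
from go import *
shift([.552,.125,.304])
im,d=bot.camera('scene'); cv2.imwrite('pics/s2.png',cv2.resize(im[150:320,100:340,::-1],None,fx=3,fy=3))
E
```

```text
6.15 [ 0.5155 -0.18    0.1189] [0.9771 0.2128 0.     0.    ] [0.2 0.2 0.9]
shift mm [ 160.  -262.2 -185.1]
```

View pics/s2.png

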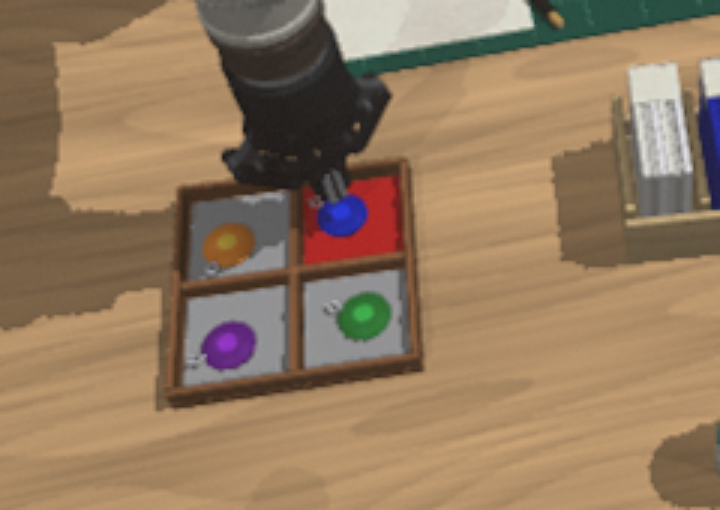

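The fingertips are just above the blue pendant on the red pad, at crop (338,195). I'll hold longer, go up, cross over and come down on the pack.

>>> {"fn": "step_arm", "kwargs": {
  "rows": [
    [[0,0,0],0],
    [[0,0,0],0],
    [[0,0,0],0],
    [[0,0,0],0],
    [[0,0,0],0],
    [[0,0,0],0],
    [[0,0,0],0],
    [[0,0,0],0],
    [[0,0,0],0],
    [[0,0,0],0],
    [[0,0,0],0],
    [[0,0,0],0]
  ]
}}

```text
clock: 7.7
eef_pos: [0.5155, -0.18, 0.1189]
tool_rot: [0.977, 0.213, 0.0, -0.0]
ft_force: [-0.7, 1.0, -0.4]
grip_width: -0.0003
grasp_force: 0.0
```

>>> {"fn": "step_arm", "kwargs": {
  "rows": [
    [[0,0,-8],0],
    [[0,0,-26],0],
    [[0,0,-50],0],
    [[0,0,-76],0],
    [[0,0,-104],0],
    [[0,0,-132],0],
    [[0,0,-160],0],
    [[0,0,-182],0],
    [[0,0,-196],0],
    [[0,0,-203],0],
    [[0,0,-205],0],
    [[0,0,-205],0]
  ]
}}

```text
clock: 9.2
eef_pos: [0.5153, -0.1799, 0.3232]
tool_rot: [0.977, 0.213, -0.001, -0.0]
ft_force: [0.4, -0.6, 0.6]
grip_width: 0.0004
grasp_force: 0.0
```

>>> {"fn": "step_arm", "kwargs": {
  "rows": [
    [[6,-10,0],0],
    [[20,-33,0],0],
    [[39,-64,0],0],
    [[59,-97,0],0],
    [[79,-130,0],0],
    [[99,-163,0],0],
    [[119,-196,0],0],
    [[137,-225,0],0],
    [[150,-246,0],0],
    [[157,-257,0],0],
    [[160,-262,0],0],
    [[160,-262,0],0]
  ]
}}

```text
clock: 10.7
eef_pos: [0.552, 0.1247, 0.3238]
tool_rot: [0.977, 0.213, -0.0, 0.0]
ft_force: [-0.4, -0.8, -1.2]
grip_width: -0.0001
grasp_force: 0.0
```

```bash
python3 - <<'E'
from go import *
shift([.552,.125,.209])
E
```

```text
10.7 [0.552  0.1247 0.3238] [ 9.771e-01  2.127e-01 -2.000e-04  1.000e-04] [-0.4 -0.8 -1.2]
shift mm [  0.2  -0.3 114.8]
```

>>> {"fn": "step_arm", "kwargs": {
  "rows": [
    [[0,0,6],0],
    [[0,0,18],0],
    [[0,0,34],0],
    [[0,0,51],0],
    [[0,0,68],0],
    [[0,0,84],0],
    [[0,0,97],0],
    [[0,0,106],0],
    [[0,0,112],0],
    [[0,0,114],0],
    [[0,0,114],0],
    [[0,0,114],0]
  ]
}}

```text
clock: 12.2
eef_pos: [0.5523, 0.1249, 0.2104]
tool_rot: [0.977, 0.213, 0.0, -0.0]
ft_force: [-0.8, -0.2, -0.0]
grip_width: -0.0001
grasp_force: 0.0
```

>>> {"fn": "step_arm", "kwargs": {
  "rows": [
    [[0,0,0],0],
    [[0,0,0],0],
    [[0,0,0],0],
    [[0,0,0],0],
    [[0,0,0],0],
    [[0,0,0],0],
    [[0,0,0],0],
    [[0,0,0],0],
    [[0,0,0],0],
    [[0,0,0],0],
    [[0,0,0],0],
    [[0,0,0],0]
  ]
}}

```text
clock: 13.7
eef_pos: [0.5521, 0.1248, 0.2099]
tool_rot: [0.977, 0.213, 0.0, 0.0]
ft_force: [-0.5, -0.1, -0.7]
grip_width: -0.0001
grasp_force: 0.0
```

>>> {"fn": "step_arm", "kwargs": {
  "rows": [
    [[0,0,0],0],
    [[0,0,0],0],
    [[0,0,0],0],
    [[0,0,0],0],
    [[0,0,0],0],
    [[0,0,0],0],
    [[0,0,0],0],
    [[0,0,0],0],
    [[0,0,0],0],
    [[0,0,0],0],
    [[0,0,0],0],
    [[0,0,0],0]
  ]
}}

```text
clock: 15.2
eef_pos: [0.5521, 0.1248, 0.2099]
tool_rot: [0.977, 0.213, -0.0, 0.0]
ft_force: [0.8, 0.6, 0.0]
grip_width: -0.0001
grasp_force: 0.0
```

```bash
python3 - <<'E'
from go import *
shift([.552,.125,.209])
im,d=bot.camera('scene'); cv2.imwrite('pics/s3.png',cv2.resize(im[100:260,250:480,::-1],None,fx=3,fy=3))
E
```

```text
15.2 [0.5521 0.1248 0.2099] [ 0.9771  0.2127 -0.      0.    ] [0.8 0.6 0. ]
shift mm [ 0.  -0.2  0.9]
```

View pics/s3.png

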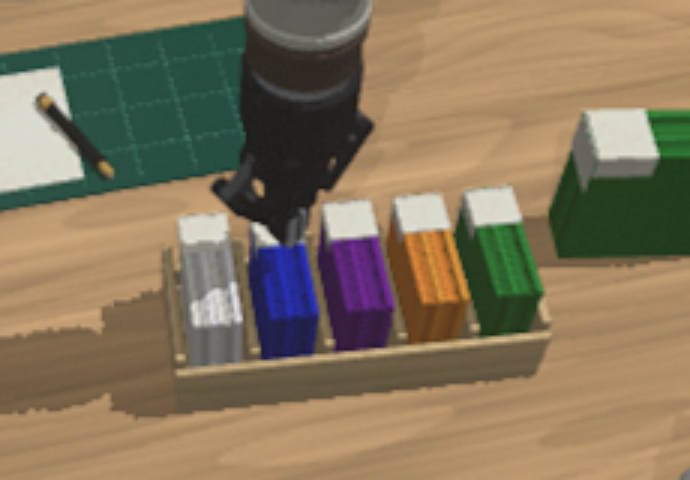

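The fingertips are over the blue pack at crop (293,235), about 3 cm above the middle of its top, and have been there for over 3 s.

```bash
python3 -c "
from workcell import bot
print(bot.job_done())"
```

```text
the job is handed in; nothing more can be done
None
```

I pointed at the blue pendant on the red pad for about 3 s, then at the middle of the top of the blue glass pack for about 3 s. Both were from about 3 cm above with no contact measured, and I handed the job in at 15.2 s while still pointing at the pack.

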